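Hang a slotted sample plate on the sloping display board

ROBOT

A 6-joint arm with a two-finger parallel gripper is mounted at the origin on the work surface. World frame = base frame: x ahead of the robot, y to its left, z up, the work surface at z = 0. Lengths are in mm, angles in rad, forces in N, time in s.
With the tool pointing down it reaches from about 350 to 775 mm from the base axis. Payload 7.3 kg.
Tool frame: the origin (TCP) lies at the very end of the fingers, on their centre line; the grasp point (between the pads) lies 19 mm behind it; z points along the fingers, y is the line along which they close (so a half turn about z gives the same grasp; the last joint's range is limited). The gripper opens to 92 mm and grips with 3 to 60 N. Pads are 19 mm wide; open, the fingers measure 130 mm over their backs; the gripper's body (75 mm by 190 mm) begins 47 mm behind the grasp point.
Start: joints at [-1.343, 0.342, 1.524, -0, 1.275, -0.146], TCP at [191.73, -488.758, 226.741] pointing down, gripper open.
Joint ranges: [-2.53, 2.53], [-0.77, 2.02], [0.04, 2.7], [-1, 4.14], [0.28, 2.66], [-3.11, 3.11]. Speed limits (rad/s): [2.57, 2.57, 3.14, 3.14, 3.14, 3.14].

INTERFACE

Orientations are given as [roll, pitch, yaw] about the fixed x, y, z axes, in that order (R = Rz(yaw) Ry(pitch) Rx(roll)).
In Python, from plant import bot gives the robot as it stands.
- The arm moves only by the tool jog_arm, never from a script. Its argument "targets" is a list of rows, each an object with "xyz": the shift along the tool's x, y, z as a fraction of full scale, a list of three; "spin": the turn about the tool's z as a fraction of full scale. In form: [{"xyz": [x, y, z], "spin": spin}, ...]. A call has exactly 10 rows; each row shifts and turns the commanded pose from where the row before left it, along the tool's axes as they then stand; what a row does not reach is not made up. Full scale, the value 1, is 80 mm for a shift and 0.1 rad for a turn. A row lasts 1/8 s, in which the tool goes at most 62.5 mm and 10.7 degrees, less where a joint would pass 70% of its speed; a pose out of reach is approached as far as the arm can. A call with a number of a shift or a turn outside -1 to 1 is refused whole. A call with a gripper value outside its range is refused whole. "gripper" is the opening in per cent of the stroke, from 0 (shut) to 100 (fully open), set as the call begins (left out, the last holds). The fingers move at their own pace and stop on an object; the grip force is fixed at half the most. Time passes only in rows, so rows that do not move let the fingers close, or fill a call up. It gives the time, the measured TCP pose, the force, the opening and the grip force at its end, in the units of the state.
- bot.get_obs(): the state, without advancing time (a new reading comes with each control period).
- bot.capture(name): name is "side" or "top" or "wrist"; returns the picture (420x560x3 uint8, blue, green, red); there is no depth.
- bot.get_calibration(name): a dict with "vfov" (degrees; the focal length in pixels is half the picture's height over the tangent of half this angle, whatever the lens; pixels are square), "cx", "cy" (the principal point, pixels), "k1" (the pictures are not rectified: a ray, as slopes to the right and down, at radius r is drawn at 1 + k1 r^2 times it, then the intrinsics apply), "eye" and "rotation" of the camera in the world. Camera axes: x right, y down, z forward; pixel columns grow to the right and rows downward; lengths in mm; the calibration is good to about 2 mm. A picture is of the moment at which its call begins: read the wrist's pose just before it. get_calibration takes no time and is no camera call; for the wrist camera it gives the pose at the moment of the call.
- bot.close_job(): hands the job in; it is judged then, once.
The state is a dict: "time": time; "joint_positions": joint angles; "dq": joint speeds; "tau": joint torques, N m; "tool_pos": TCP position; "tcp_rot": TCP orientation; "contact_force": force on the tool from outside, world axes, zero at the start; "moment": the same for the moment, N m; "grip_width": finger opening in mm; "finger_force": force on a finger pad.
Only numpy, scipy, OpenCV 4.12 (cv2) and the standard library are available. Lean on these libraries where they do the work, as an engineer would, in place of code of your own. Each camera call takes 0.05 s, during which the arm holds its last target. There are 200 camera calls.

TASK

Hang the green sample plate on the sloping display board. First lay it on the board to the right of the pin (as seen from the robot), long way up the slope with its slot mouth towards the pin, and let go so that it slides down by itself and rests square on the ledge, clear of the pin. Then, without forcing it, slide it sideways along the ledge until the end of its slot is fully home on the neck of the pin and it hangs there, clear of the ledge and let go; leave the orange plate where it is.

Things in the scene. Friction and masses are not known exactly. Their poses are not given: they have to be found in the camera images.
- green_center (a point): Centre (mid-thickness) of the GREEN slippery acrylic plate: 90 mm (its x) x 60 (y) x 10 (z), 55 g, at first flat on the mat. From the centre: slot 10 mm wide along y, centred on x=+25, mouth at edge y=+30, blind end y=-6. Corner x below -23, y below -8 is cut away, so the bottom edge (x=-45) is a foot from y=-8 to +30. Hung, its x points up the slope, its mouth (+y) to the left.
- green_seat (a point): Point in the green plate's slot where the pin's axis must finally be, at mid-thickness: x = +27 mm, y = -3 mm from the plate's centre (pin touching the blind end and the upper side of the slot).
- orange_center (a point): Centre of the ORANGE plate, same shape and size as the green one, lying on the same mat; which of the two places each has varies. To be left alone.
- board: Face of the grey display board, sloping up at 30 degrees away from the robot, turned a little left or right; fixed. Origin on the face at the ledge's upper side, straight down the slope from the pin. x points up the slope, y left along the ledge, z out of the face. Face spans x -35 to +150 mm, y -215 to +60 mm. A plate slides down it by its own weight.
- ledge: Wooden ledge fixed on the board, same frame as the board: upper side at x = 0, 8 mm thick, 14 mm out of the face, from y = -205 to y = -10 mm, ending short of the pin. A plate resting on it has its centre at x = 45 mm and its slot level with the pin. Fully home on the pin, the plate's foot is 5 mm past the ledge's end, so it hangs from the pin alone, tipped a few degrees.
- pin: Steel pin fixed square to the board, origin on the face at board x = 70 mm, y = 0, its z out of the face: a neck of 6 mm diameter, 14 mm long, with a brass head of 16 mm diameter, 4 mm thick, on its end. The slot passes over the neck only sideways, behind the head.
- pin_neck (a point): Point on the pin's axis 5 mm out of the board's face, where the plate's seat point comes when it is hung.
Mind the look-alikes: they are no part of the job. Of the things that look like the part that bears green_center, take the one that is nearest to the robot's base at the start.

How it is judged (in metres and radians):
On the way:
1. the green plate is let go on the sloping board, lying flat on its face and resting square on the ledge, clear of the pin on its right as seen from the robot (x of green_center in the frame of board between 0.039 and 0.051 m and y of green_center in the frame of board between -0.185 and -0.042 m and z of green_center in the frame of board below 0.011 m and angle between the x axis of green_center and the x axis of board, either way round below 0.12 rad and contact force between the fingers and green below 0.05 N and contact force between green and ledge above 0.02 N), for 0.2 s.
At the end, for the whole second after the job is handed in: The green plate hangs on the pin: the seat point at its slot's blind end is within 6 mm of the pin's neck point, its centre is below the pin, it lies on the board's face with its long side within 0.4 rad of the slope's direction, does not touch the ledge, and is at rest (distance between green_seat and pin_neck below 0.006 m and x of green_center in the frame of board between 0.03 and 0.056 m and z of green_center in the frame of board below 0.011 m and angle between the x axis of green_center and the x axis of board, either way round below 0.4 rad and contact force between green and ledge below 0.02 N and linear speed of green below 0.02 m/s).
It fails at once if the orange plate is moved more than 25 mm (distance of orange_center from where it was at the start of the episode above 0.025 m).
It fails at once if the plate is forced against the pin with more than 30 N (contact force between green and pin above 30 N).
It also fails if it takes over 67 s, if anything falls off the work surface, if the arm or the gripper's body presses on something with over 40 N, if the wrist force passes 120 N, or if a joint passes its speed limit or range.

## Working session

There is one attempt and no reset: what is moved stays moved. The work goes in short steps, Python scripts to look and compute and a tool call to move; the robot and the scene stay as the last step left them, time stands still between calls to the robot, and variables do not carry over. Pictures are saved under pics/ and viewed, at most 10 in all, crops included, and the job is handed in when it is done.

Besides the shell and the picture viewer there is one more tool, called after "Emit:" by a JSON object that holds its "api" and its "payload", one argument or row to a line. jog_arm: Moves the arm, as the interface text tells. Shift numbers are shares of 80 mm and turn numbers shares of 0.1 rad, none past 1 either way. Its arguments: {"type":"object","properties":{"targets":{"type":"array","items":{"type":"object","properties":{"xyz":{"type":"array","items":{"type":"number"}},"spin":{"type":"number"}}}},"gripper":{"type":"number"}},"required":["targets"]}

```bash
mkdir -p pics; ls; cat > h.py <<'E'
import numpy as np, cv2
from plant import bot
def cal(n):
    c=bot.get_calibration(n); f=210/np.tan(np.radians(c["vfov"])/2)
    return c,f
def undist(c,f,px):
    K=np.array([[f,0,c["cx"]],[0,f,c["cy"]],[0,0,1.]])
    return cv2.undistortPoints(np.array(px,float).reshape(-1,1,2),K,np.array([c["k1"],0,0,0.])).reshape(-1,2)
def invd(c,f,px): # distorted slopes -> slopes by undistort
    u=undist(c,f,px); return np.c_[u,np.ones(len(u))]@np.array(c["rotation"]).T
def onplane(n,px,z=None,p0=None,nv=None,c=None):
    c0,f=cal(n); c=c or c0
    d=invd(c,f,px); e=np.array(c["eye"])
    if z is not None: p0=np.array([0,0,z]); nv=np.array([0,0,1.])
    t=((p0-e)@nv)/(d@nv); return e+d*t[:,None]
def tri(obs): # list of (name/cal, px)
    A=np.zeros((3,3));b=np.zeros(3)
    for c,px in obs:
        if isinstance(c,str): c=bot.get_calibration(c)
        f=210/np.tan(np.radians(c["vfov"])/2); d=invd(c,f,[px])[0]; d/=np.linalg.norm(d)
        M=np.eye(3)-np.outer(d,d);A+=M;b+=M@np.array(c["eye"])
    return np.linalg.solve(A,b)
def proj(c,P):
    f=210/np.tan(np.radians(c["vfov"])/2)
    q=(np.array(P)-np.array(c["eye"]))@np.array(c["rotation"]); s=q[...,:2]/q[...,2:]
    r=1+c["k1"]*(s**2).sum(-1,keepdims=True); return s*r*f+[c["cx"],c["cy"]]
E
python3 - <<'E'
from h import *
for n in("side","top","wrist"):
    im=bot.capture(n); cv2.imwrite(f"pics/{n}0.png",im)
    c=bot.get_calibration(n); print(n,{k:np.round(v,3).tolist() for k,v in c.items()})
o=bot.get_obs();print(o)
a=[cv2.imread(f"pics/{n}0.png") for n in("top","side")]
E
```

```text
pics
side {'vfov': 57.714, 'cx': 285.433, 'cy': 208.984, 'k1': -0.058, 'eye': [458.007, 476.66, 735.57], 'rotation': [-2.349, -0.014, -3.084]}
top {'vfov': 44.573, 'cx': 281.721, 'cy': 206.214, 'k1': -0.104, 'eye': [202.339, -185.93, 1635.959], 'rotation': [-2.945, -0.007, -1.564]}
wrist {'vfov': 66.607, 'cx': 282.254, 'cy': 211.131, 'k1': -0.018, 'eye': [263.717, -460.771, 384.615], 'rotation': [2.852, 0.002, -1.198]}
{'time': 0.15, 'joint_positions': array([-1.34300147e+00,  3.42564562e-01,  1.52479016e+00,  1.87830622e-05,
        1.27539853e+00, -1.45967946e-01]), 'dq': array([ 0.00071983, -0.00055722, -0.00428346, -0.00114724,  0.0015369 ,
       -0.00173786]), 'tau': array([ 1.61863009e-03, -4.31466508e+01, -2.44355267e+01,  7.17494683e-02,
        5.37210074e-02, -8.38439632e-05]), 'tool_pos': array([ 191.66161821, -488.44135139,  226.20622659]), 'tcp_rot': array([-3.14044700e+00, -1.86582419e-04,  3.73757217e-01]), 'contact_force': array([ 0.13733503, -0.38969651, -0.57236798]), 'moment': array([-0.00938677, -0.01020069, -0.05768177]), 'finger_force': 0.0, 'grip_width': 91.79243080085521}
```

```bash
python3 - <<'E'
s=open('h.py').read()
s=s.replace("from plant import bot\n","""from plant import bot as _b
from scipy.spatial.transform import Rotation as Rn
class B:
    def __getattr__(s,k): return getattr(_b,k)
    def get_calibration(s,n):
        c=dict(_b.get_calibration(n)); c["rotation"]=Rn.from_euler('xyz',c["rotation"]).as_matrix(); return c
bot=B()
""")
open('h.py','w').write(s)
E
python3 -c "
from h import *
for n in('side','top'):print(bot.get_calibration(n)['rotation'].round(2).tolist())"
```

```text
[[-1.0, -0.05, 0.03], [-0.06, 0.7, -0.71], [0.01, -0.71, -0.7]]
[[0.01, -0.98, 0.2], [-1.0, -0.01, -0.01], [0.01, -0.2, -0.98]]
```

View pics/top0.png

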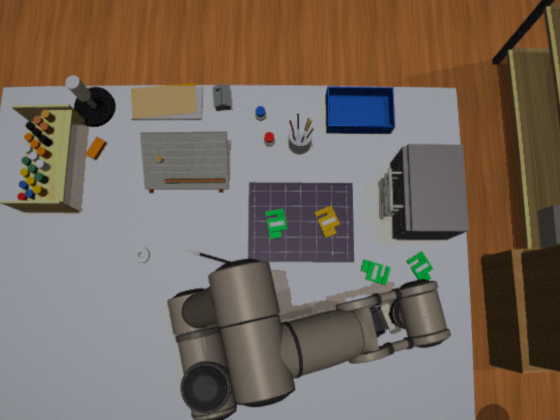

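View pics/side0.png

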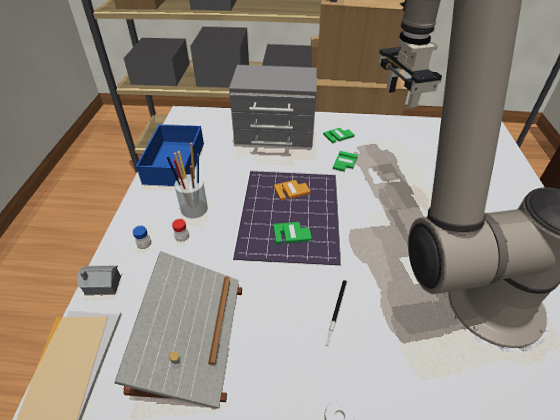

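```bash
cat >> h.py <<'E'
def blobs(im,lo,hi,amin):
    m=cv2.inRange(cv2.cvtColor(im,cv2.COLOR_BGR2HSV),lo,hi); m=cv2.morphologyEx(m,cv2.MORPH_CLOSE,np.ones((3,3)))
    cs,_=cv2.findContours(m,cv2.RETR_EXTERNAL,cv2.CHAIN_APPROX_NONE)
    return [c for c in cs if cv2.contourArea(c)>amin]
G=((50,100,60),(75,255,255)); O=((10,150,120),(22,255,255))
E
python3 - <<'E'
from h import *
im={n:cv2.imread(f"pics/{n}0.png") for n in("top","side")}
for n in im:
  for col,k in(("green",G),("orange",O)):
    for c in blobs(im[n],*k,60):
        p=c.reshape(-1,2); P=onplane(n,p,z=12)
        (x,y),(w,h),a=cv2.minAreaRect(P[:,:2].astype(np.float32))
        print(n,col,p.mean(0).round(),"ctr",round(x),round(y),"size",round(w),round(h),round(a),"dist",round(np.hypot(x,y)))
cv2.imwrite("pics/crop.png",np.hstack([cv2.resize(im["top"][195:295,240:450],(630,300),interpolation=cv2.INTER_CUBIC)]))
cv2.imwrite("pics/b.png",np.vstack([cv2.resize(im["top"][195:295,240:450],(700,300),interpolation=3),cv2.resize(im["side"][240:410,100:400],(700,300),interpolation=3)]))
E
```

```text
top green [376. 272.] ctr 317 -490 size 90 59 73 dist 584
top green [420. 266.] ctr 331 -642 size 89 60 30 dist 722
top green [276. 223.] ctr 470 -178 size 93 62 11 dist 503
top orange [510. 381.] ctr 20 -939 size 286 328 87 dist 939
top orange [495. 239.] ctr 427 -895 size 61 97 86 dist 992
top orange [473. 239.] ctr 418 -815 size 31 286 86 dist 916
top orange [ 95. 147.] ctr 723 433 size 32 67 59 dist 843
top orange [ 34. 143.] ctr 737 648 size 94 29 46 dist 982
top orange [489. 167.] ctr 645 -884 size 56 309 85 dist 1094
top orange [466. 142.] ctr 740 -813 size 29 219 90 dist 1100
top orange [ 41. 116.] ctr 836 636 size 25 60 38 dist 1051
top orange [534.  37.] ctr 1152 -1117 size 87 167 48 dist 1605
top orange [260.  42.] ctr 1098 -129 size 416 1937 0 dist 1105
side green [290. 233.] ctr 469 -176 size 91 69 11 dist 501
side green [345. 161.] ctr 318 -483 size 98 59 73 dist 578
side green [338. 134.] ctr 331 -634 size 92 66 31 dist 716
side orange [ 48. 340.] ctr 948 156 size 12 105 5 dist 961
side orange [291. 190.] ctr 477 -342 size 92 69 24 dist 587
```

View pics/b.png

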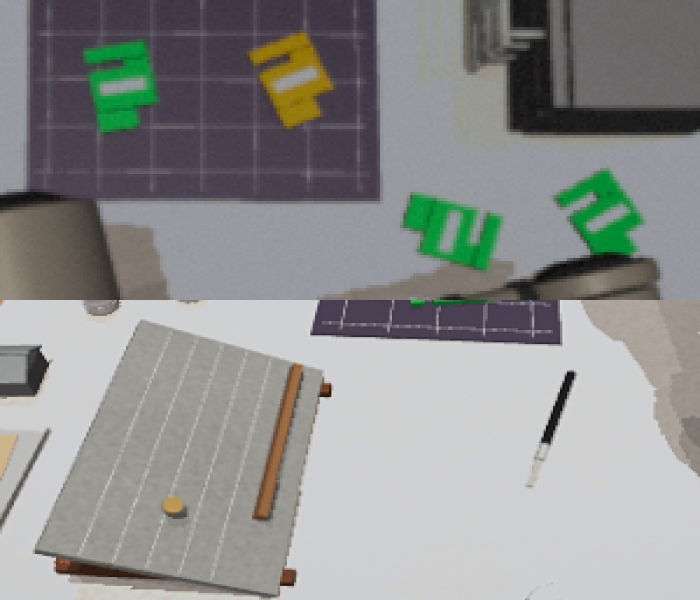

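```bash
python3 - <<'E'
from h import *
im={n:cv2.imread(f"pics/{n}0.png") for n in("top","side")}
roi={"top":(140,230,128,195),"side":(110,260,250,410)}
pts={}
for n in im:
    x0,x1,y0,y1=roi[n]; s=im[n][y0:y1,x0:x1]
    for nm,lo,hi in(("brass",(15,90,100),(30,255,255)),("brown",(0,80,50),(14,255,200))):
        for c in blobs(s,lo,hi,4):
            c=c+[x0,y0]; r=cv2.minAreaRect(c.astype(np.float32)); M=cv2.moments(c)
            print(n,nm,cv2.contourArea(c),"cent",round(M['m10']/M['m00'],1),round(M['m01']/M['m00'],1),cv2.boxPoints(r).round(1).tolist())
E
```

```text
top brass 15.0 cent 159.1 158.4 [[157.0, 156.0], [161.0, 156.0], [161.0, 161.0], [157.0, 161.0]]
top brown 5.5 cent 220.6 189.9 [[219.0, 189.0], [222.0, 189.0], [222.0, 191.0], [219.0, 191.0]]
top brown 5.0 cent 150.7 190.0 [[149.0, 189.0], [152.0, 189.0], [152.0, 191.0], [149.0, 191.0]]
top brown 141.0 cent 192.6 180.2 [[165.0, 179.0], [224.0, 177.89999389648438], [224.0, 181.3000030517578], [165.0, 182.3000030517578]]
side brass 55.5 cent 173.4 356.1 [[169.0, 352.0], [178.0, 352.0], [178.0, 360.0], [169.0, 360.0]]
side brown 32.5 cent 222.7 396.7 [[220.0, 401.0], [220.0, 392.0], [225.0, 392.0], [225.0, 401.0]]
side brown 133.0 cent 136.5 392.0 [[121.69999694824219, 393.20001220703125], [123.5999984741211, 385.6000061035156], [167.10000610351562, 396.5], [165.1999969482422, 404.1000061035156]]
side brown 19.5 cent 239.1 290.6 [[237.0, 294.0], [237.0, 287.0], [241.0, 287.0], [241.0, 294.0]]
side brown 428.5 cent 218.6 321.8 [[207.6999969482422, 363.3999938964844], [224.3000030517578, 275.70001220703125], [230.60000610351562, 276.8999938964844], [214.0, 364.6000061035156]]
```

```bash
python3 - <<'E'
from h import *
P=tri([("top",(159.1,158.4)),("side",(173.4,356.1))])
L=tri([("top",(165,180.8)),("side",(211,363.5))]); R=tri([("top",(224.3,179.6)),("side",(227.3,276.8))])
print("pin",P.round(1),"L",L.round(1),"R",R.round(1),np.linalg.norm(L-R))
for c,q in(("top",(159.1,158.4)),("side",(173.4,356.1))): print(proj(bot.get_calibration(c),P)-q)
d=L-R; psi=np.arctan2(-d[0],d[1]); print("psi",psi)
ca,sa=np.cos(np.pi/6),.5
B=np.c_[[np.cos(psi)*ca,np.sin(psi)*ca,sa],[-np.sin(psi),np.cos(psi),0],[-np.cos(psi)*sa,-np.sin(psi)*sa,ca]]
org=P-B@[70,0,17]
print("org",org.round(1),"L in board",(B.T@(L-org)).round(1),"R",(B.T@(R-org)).round(1))
E
```

```text
pin [664.9 195.9  78. ] L [604.8 184.2  29.4] R [606.4  -9.4  36.9] 193.75577777083174
[0.0036764  0.10812829]
[-0.1930019  -0.03361624]
psi 0.008290316630125529
org [612.8 195.5  28.3] L in board [ -6.4 -11.2   5. ] R [  -2.7 -204.8   11.5]
```

Three green plates: top (277,223) on the mat, (376,272) and (420,266) off the mat. The first lies on the mat and is nearest to the base (503 vs 584, 722 mm), so it is the one; the enlarged crop confirms it (slot mouth left, foot towards robot). The brass pin head is at top (159,158) / side (173,356).

Emit:
{"api": "jog_arm", "payload": {
  "targets": [
    {"xyz": [0.58, -0.29, 0], "spin": 0},
    {"xyz": [0.58, -0.29, 0], "spin": 0},
    {"xyz": [0.58, -0.29, 0], "spin": 0},
    {"xyz": [0.58, -0.29, 0], "spin": 0},
    {"xyz": [0.58, -0.29, 0], "spin": 0},
    {"xyz": [0.58, -0.29, 0], "spin": 0},
    {"xyz": [0.58, -0.29, 0], "spin": 0},
    {"xyz": [0.58, -0.29, 0], "spin": 0},
    {"xyz": [0, 0, 0], "spin": 0.9},
    {"xyz": [0, 0, 0], "spin": 0.9}
  ],
  "gripper": 100
}}

```text
time: 1.4
tool_pos: [469.8, -179.5, 226.3]
tcp_rot: [-3.141, 0.001, 0.193]
contact_force: [0.3, -0.4, 0.4]
grip_width: 91.8
finger_force: 0.0
```

```bash
cat >> h.py <<'E'
def say():
    o=bot.get_obs(); print("t",round(o["time"],2),"tcp",np.round(o["tool_pos"],1),np.round(o["tcp_rot"],3),"F",np.round(o["contact_force"],1),"w",round(o["grip_width"],1),"ff",round(o["finger_force"],1)); return o
E
python3 - <<'E'
from h import *
say(); c=bot.get_calibration("wrist"); im=bot.capture("wrist"); cv2.imwrite("pics/w1.png",im)
for k in blobs(im,*G,800):
    p=k.reshape(-1,2); P=onplane("wrist",p,z=11,c=c)
    r=cv2.minAreaRect(P[:,:2].astype(np.float32)); print(p.mean(0),r)
    q=cv2.approxPolyDP(k,4,True).reshape(-1,2); print(np.c_[q,onplane("wrist",q,z=11,c=c)[:,:2].round(1)].tolist())
E
```

```text
t 1.4 tcp [ 469.8 -179.5  226.3] [-3.141e+00  1.000e-03  1.930e-01] F [ 0.3 -0.4  0.4] w 91.8 ff 0.0
[277.802589   177.05501618] ((468.8829040527344, -176.6761932373047), (91.21296691894531, 61.85055923461914), 10.584612846374512)
[[254.0, 145.0, 507.8, -138.8], [254.0, 158.0, 493.1, -141.3], [285.0, 159.0, 498.8, -176.9], [284.0, 167.0, 489.4, -177.6], [254.0, 167.0, 482.7, -143.1], [256.0, 220.0, 418.7, -156.3], [286.0, 220.0, 425.8, -192.6], [288.0, 203.0, 447.5, -190.7], [305.0, 203.0, 451.4, -211.0], [307.0, 146.0, 518.3, -198.9]]
```

View pics/w1.png

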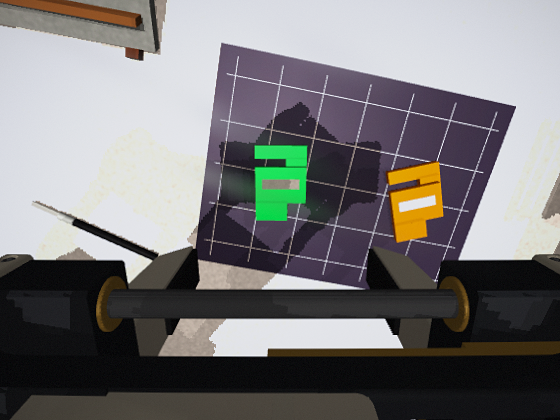

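The wrist view shows the green plate at (278,177) with its mouth to the left, 91x62 mm as measured; orange at (416,203) is well clear.

Emit:
{"api": "jog_arm", "payload": {
  "targets": [
    {"xyz": [0, -0.036, 0.6], "spin": 0.08},
    {"xyz": [0, 0, 0.6], "spin": 0},
    {"xyz": [0, 0, 0.6], "spin": 0},
    {"xyz": [0, 0, 0.6], "spin": 0},
    {"xyz": [0, 0, 0.3], "spin": 0},
    {"xyz": [0, 0, 0.04], "spin": 0},
    {"xyz": [0, 0, 0.03], "spin": 0},
    {"xyz": [0, 0, 0.015], "spin": 0},
    {"xyz": [0, 0, 0], "spin": 0},
    {"xyz": [0, 0, 0], "spin": 0}
  ]
}}

```text
time: 2.7
tool_pos: [469.3, -177.8, 4.5]
tcp_rot: [3.141, -0.001, 0.186]
contact_force: [-0.3, -0.9, 0.3]
grip_width: 91.9
finger_force: 0.0
```

Emit:
{"api": "jog_arm", "payload": {
  "targets": [
    {"xyz": [0, 0, 0], "spin": 0},
    {"xyz": [0, 0, 0], "spin": 0},
    {"xyz": [0, 0, 0], "spin": 0},
    {"xyz": [0, 0, 0], "spin": 0},
    {"xyz": [0, 0, 0], "spin": 0},
    {"xyz": [0, 0, 0], "spin": 0},
    {"xyz": [0, 0, 0], "spin": 0},
    {"xyz": [0, 0, 0], "spin": 0},
    {"xyz": [0, 0, -0.05], "spin": 0},
    {"xyz": [0, 0, -0.2], "spin": 0}
  ],
  "gripper": 0
}}

```text
time: 3.95
tool_pos: [468.4, -177.3, 23.6]
tcp_rot: [-3.14, 0.002, 0.186]
contact_force: [-0.4, -1.0, -0.4]
grip_width: 59.6
finger_force: 30.0
```

Emit:
{"api": "jog_arm", "payload": {
  "targets": [
    {"xyz": [0, 0, -0.6], "spin": 0.89},
    {"xyz": [0, 0, -0.7], "spin": 0.89},
    {"xyz": [0, 0, -0.6], "spin": 0},
    {"xyz": [0.4, -0.566, 0], "spin": 0},
    {"xyz": [0.41, -0.566, 0], "spin": 0},
    {"xyz": [0.42, -0.566, 0], "spin": 0},
    {"xyz": [0.42, -0.566, 0], "spin": 0},
    {"xyz": [0.42, -0.566, 0], "spin": 0},
    {"xyz": [0.42, -0.566, 0], "spin": 0},
    {"xyz": [0, 0, 0], "spin": 0}
  ]
}}

```text
time: 5.2
tool_pos: [666.9, 99.3, 174.8]
tcp_rot: [-3.141, 0.0, 0.012]
contact_force: [-0.9, -0.2, -1.4]
grip_width: 59.5
finger_force: 30.0
```

```bash
python3 - <<'E'
from h import *
say(); c=bot.get_calibration("wrist"); im=bot.capture("wrist"); cv2.imwrite("pics/w2.png",im)
org=np.array([612.8,195.5,28.3])
for lo,hi in(((15,90,100),(30,255,255)),((0,80,50),(14,255,200))):
    for k in blobs(im,lo,hi,60):
        print(k.reshape(-1,2).mean(0).round(1),cv2.contourArea(k),cv2.boxPoints(cv2.minAreaRect(k)).round(1).tolist())
psi=.0083;ca,sa=np.cos(np.pi/6),.5
B=np.c_[[np.cos(psi)*ca,np.sin(psi)*ca,sa],[-np.sin(psi),np.cos(psi),0],[-np.cos(psi)*sa,-np.sin(psi)*sa,ca]]
print("pred pin",proj(c,org+B@[70,0,18]),"ledge L",proj(c,org+B@[0,-10,14]),proj(c,org+B@[-8,-10,14]),"R",proj(c,org+B@[0,-205,14]),proj(c,org+B@[-8,-205,14]))
E
```

```text
t 5.2 tcp [666.9  99.3 174.8] [-3.141  0.     0.012] F [-0.9 -0.2 -1.4] w 59.5 ff 30.0
[164.9 214.7] 222.5 [[155.0, 207.0], [175.0, 207.0], [175.0, 222.0], [155.0, 222.0]]
[130.8   5.2] 1879.0 [[40.0, 0.0], [229.0, 0.0], [229.0, 21.0], [40.0, 21.0]]
[375.2 254.1] 202.0 [[357.0, 250.0], [389.0, 250.0], [389.0, 265.0], [357.0, 265.0]]
[551.7 115.1] 415.5 [[541.0, 97.0], [559.0, 97.0], [559.0, 132.0], [541.0, 132.0]]
[259.7 101.1] 3450.5 [[132.0, 94.0], [386.0, 94.0], [386.0, 109.0], [132.0, 109.0]]
pred pin [166.60011854 214.28029375] ledge L [195.78551245 258.80629449] [197.31875557 263.3320803 ] R [390.18917408 259.47796966] [388.24779314 263.99185842]
```

View pics/w2.png

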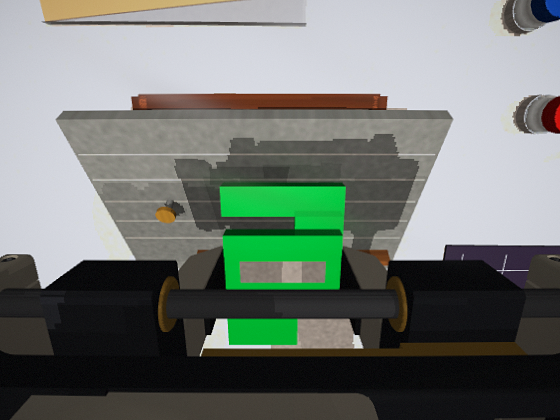

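The pin head at (165,215) agrees with the prediction within 2 px; the plate is held level, with the mouth left.

Emit:
{"api": "jog_arm", "payload": {
  "targets": [
    {"xyz": [0, 0, 0.4], "spin": 0},
    {"xyz": [0, 0, 0.4], "spin": 0},
    {"xyz": [0, 0, 0.2], "spin": 0.04},
    {"xyz": [0, 0, 0.02], "spin": 0},
    {"xyz": [0, 0, 0.02], "spin": 0},
    {"xyz": [0, 0, 0.02], "spin": 0},
    {"xyz": [0, 0, 0.02], "spin": 0},
    {"xyz": [0, 0, 0.02], "spin": 0},
    {"xyz": [0, 0, 0.02], "spin": 0},
    {"xyz": [0, 0, 0.02], "spin": 0}
  ]
}}

```text
time: 6.5
tool_pos: [666.0, 95.7, 85.1]
tcp_rot: [3.142, -0.0, 0.004]
contact_force: [-1.8, -0.1, 2.9]
grip_width: 59.4
finger_force: 30.0
```

Emit:
{"api": "jog_arm", "payload": {
  "targets": [
    {"xyz": [0, 0, 0.02], "spin": 0},
    {"xyz": [0, 0, 0.02], "spin": 0},
    {"xyz": [0, 0, 0.02], "spin": 0},
    {"xyz": [0, 0, 0.02], "spin": 0},
    {"xyz": [0, 0, 0], "spin": 0},
    {"xyz": [0, 0, 0], "spin": 0},
    {"xyz": [0, 0, 0], "spin": 0},
    {"xyz": [0, 0, 0], "spin": 0},
    {"xyz": [0, 0, 0], "spin": 0},
    {"xyz": [0, 0, 0], "spin": 0}
  ]
}}

```text
time: 7.75
tool_pos: [666.1, 95.6, 78.3]
tcp_rot: [3.141, -0.0, 0.004]
contact_force: [-0.6, 0.6, 1.7]
grip_width: 59.6
finger_force: 30.0
```

Emit:
{"api": "jog_arm", "payload": {
  "targets": [
    {"xyz": [0, 0, 0.02], "spin": 0},
    {"xyz": [0, 0, 0.02], "spin": 0},
    {"xyz": [0, 0, 0.02], "spin": 0},
    {"xyz": [0, 0, 0.02], "spin": 0},
    {"xyz": [0, 0, 0.02], "spin": 0},
    {"xyz": [0, 0, 0.02], "spin": 0},
    {"xyz": [0, 0, 0.01], "spin": 0},
    {"xyz": [0, 0, 0], "spin": 0},
    {"xyz": [0, 0, 0], "spin": 0},
    {"xyz": [0, 0, 0], "spin": 0}
  ]
}}

```text
time: 9.0
tool_pos: [665.9, 95.6, 67.8]
tcp_rot: [3.141, 0.0, 0.004]
contact_force: [-1.5, -1.5, 2.4]
grip_width: 59.8
finger_force: 30.0
```

```bash
python3 - <<'E'
from h import *
say(); im=bot.capture("side"); c=cv2.resize(im[240:410,110:290],(720,600)) if 0 else cv2.resize(im[230:410,100:300],(660,594),interpolation=3); cv2.imwrite("pics/s3.png",c)
E
```

```text
t 9.0 tcp [665.9  95.6  67.8] [3.141 0.    0.004] F [-1.5 -1.5  2.4] w 59.8 ff 30.0
```

View pics/s3.png

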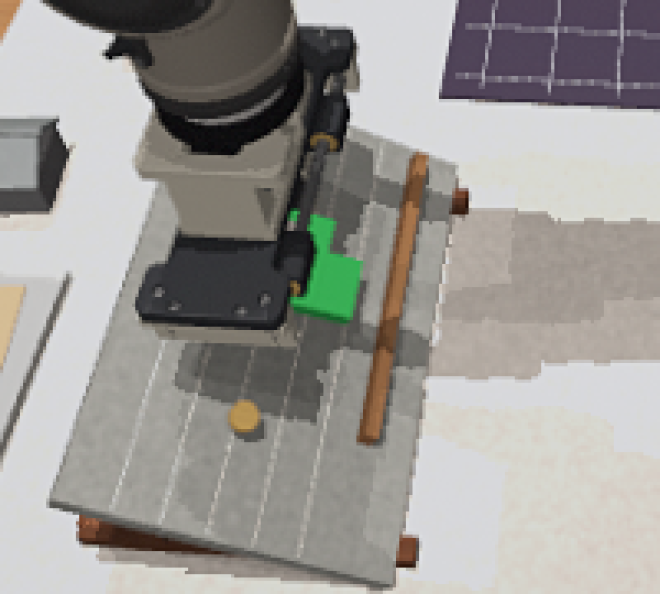

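The plate lies nearly parallel to the face, above the ledge. Releasing.

Emit:
{"api": "jog_arm", "payload": {
  "targets": [
    {"xyz": [0, 0, 0], "spin": 0},
    {"xyz": [0, 0, 0], "spin": 0},
    {"xyz": [0, 0, 0], "spin": 0},
    {"xyz": [0, 0, 0], "spin": 0},
    {"xyz": [0, 0, 0], "spin": 0},
    {"xyz": [0, 0, 0], "spin": 0},
    {"xyz": [0, 0, -0.2], "spin": 0},
    {"xyz": [0, 0, -0.6], "spin": 0},
    {"xyz": [-0.3, 0.5, -0.5], "spin": 0},
    {"xyz": [-0.3, 0.5, 0], "spin": 0}
  ],
  "gripper": 100
}}

```text
time: 10.3
tool_pos: [620.1, 14.7, 177.2]
tcp_rot: [3.14, -0.009, 0.005]
contact_force: [0.8, 0.1, -0.4]
grip_width: 91.9
finger_force: 0.0
```

```bash
cat >> h.py <<'E'
psi=.0083;ca,sa=np.cos(np.pi/6),.5
BR=np.c_[[np.cos(psi)*ca,np.sin(psi)*ca,sa],[-np.sin(psi),np.cos(psi),0],[-np.cos(psi)*sa,-np.sin(psi)*sa,ca]]
org=np.array([612.8,195.5,28.3])
def plate(n,h=10):  # plate outline in board frame (top face)
    c=bot.get_calibration(n); im=bot.capture(n)
    for k in blobs(im,*G,100):
        P=(onplane(n,k.reshape(-1,2),p0=org+BR@[0,0,h],nv=BR[:,2],c=c)-org)@BR
        if -20<P[:,0].mean()<150: 
            print(n,"board rect",[np.round(v,1).tolist() for v in cv2.minAreaRect(P[:,:2].astype(np.float32))[:]],"min",P.min(0).round(1)[:2],"max",P.max(0).round(1)[:2])
    return im
E
python3 - <<'E'
from h import *
say()
for n in("side","top","wrist"): cv2.imwrite(f"pics/{n}4.png",plate(n))
E
```

```text
t 10.3 tcp [620.1  14.7 177.2] [ 3.14  -0.009  0.005] F [ 0.8  0.1 -0.4] w 91.9 ff 0.0
side board rect [[45.5, -100.3], [92.5, 64.4], 0.6] min [  -0.7 -132.7] max [ 91.5 -67.8]
wrist board rect [[46.8, -100.6], [96.5, 62.7], 0.1] min [  -1.4 -132. ] max [ 95.1 -69.2]
```

Emit:
{"api": "jog_arm", "payload": {
  "targets": [
    {"xyz": [0.29, -0.21, 0], "spin": 0},
    {"xyz": [0, 0, 0], "spin": 0},
    {"xyz": [0, 0, 0], "spin": 0},
    {"xyz": [0, 0, 0.3], "spin": 0},
    {"xyz": [0, 0, 0.4], "spin": 0},
    {"xyz": [0, 0, 0.4], "spin": 0},
    {"xyz": [0, 0, 0.3], "spin": 0},
    {"xyz": [0, 0, 0.06], "spin": 0},
    {"xyz": [0, 0, 0.04], "spin": 0},
    {"xyz": [0, 0, 0], "spin": 0}
  ],
  "gripper": 0
}}

```text
time: 11.7
tool_pos: [642.0, 32.3, 52.9]
tcp_rot: [3.141, -0.002, 0.004]
contact_force: [0.2, -0.4, 0.6]
grip_width: 1.0
finger_force: 0.0
```

```bash
python3 - <<'E'
from h import *
say(); im=plate("side"); plate("wrist"); cv2.imwrite("pics/s5.png",cv2.resize(im[230:410,100:300],(660,594),interpolation=3))
E
```

```text
t 11.7 tcp [642.   32.3  52.9] [ 3.141e+00 -2.000e-03  4.000e-03] F [ 0.2 -0.4  0.6] w 1.0 ff 0.0
side board rect [[45.7, -92.6], [91.9, 49.0], 0.6] min [  -0.2 -117.4] max [ 91.5 -67.8]
wrist board rect [[56.0, -100.8], [82.4, 64.8], 0.2] min [  14.8 -133. ] max [ 97.3 -68.3]
```

View pics/s5.png

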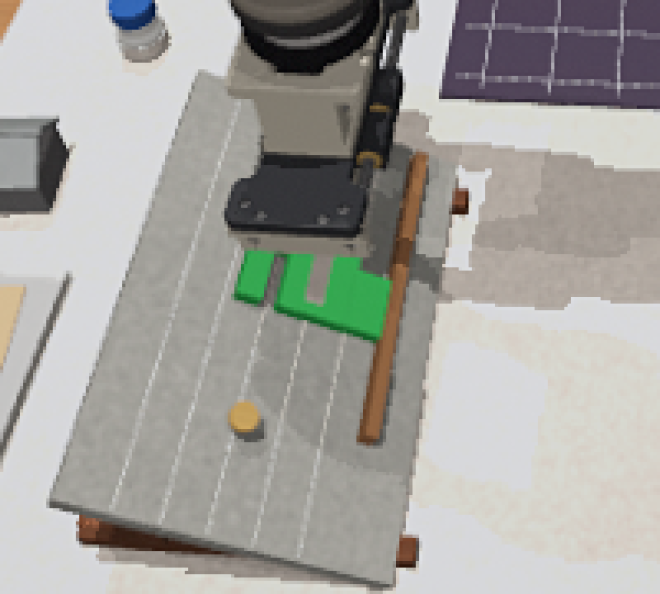

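The plate sits square on the ledge with the finger to its right. Pushing left gently.

Emit:
{"api": "jog_arm", "payload": {
  "targets": [
    {"xyz": [0, -0.075, 0], "spin": 0},
    {"xyz": [0, -0.075, 0], "spin": 0},
    {"xyz": [0, -0.075, 0], "spin": 0},
    {"xyz": [0, -0.075, 0], "spin": 0},
    {"xyz": [0, -0.075, 0], "spin": 0},
    {"xyz": [0, -0.075, 0], "spin": 0},
    {"xyz": [0, -0.075, 0], "spin": 0},
    {"xyz": [0, -0.075, 0], "spin": 0},
    {"xyz": [0, -0.05, 0], "spin": 0},
    {"xyz": [0, -0.025, 0], "spin": 0}
  ]
}}

```text
time: 13.05
tool_pos: [641.2, 86.5, 51.9]
tcp_rot: [3.141, 0.0, 0.004]
contact_force: [-1.5, -1.1, 3.5]
grip_width: 0.6
finger_force: 1.8
```

```bash
python3 - <<'E'
from h import *
say(); plate("side"); plate("wrist")
E
```

```text
t 13.05 tcp [641.2  86.5  51.9] [3.141 0.    0.004] F [-1.5 -1.1  3.5] w 0.6 ff 1.8
side board rect [[33.5, -53.2], [67.8, 43.6], 0.7] min [ -0.5 -75.4] max [ 67.2 -31.2]
wrist board rect [[56.2, -63.7], [82.0, 63.4], 0.1] min [ 15.1 -95.4] max [ 97.1 -32. ]
```

Emit:
{"api": "jog_arm", "payload": {
  "targets": [
    {"xyz": [0, 0, -0.018], "spin": 0},
    {"xyz": [0, -0.04, 0], "spin": 0},
    {"xyz": [0, -0.04, 0], "spin": 0},
    {"xyz": [0, -0.04, 0], "spin": 0},
    {"xyz": [0, -0.04, 0], "spin": 0},
    {"xyz": [0, -0.04, 0], "spin": 0},
    {"xyz": [0, -0.04, 0], "spin": 0},
    {"xyz": [0, -0.04, 0], "spin": 0},
    {"xyz": [0, -0.04, 0], "spin": 0},
    {"xyz": [0, 0, 0], "spin": 0}
  ]
}}

```text
time: 14.4
tool_pos: [641.2, 112.2, 53.3]
tcp_rot: [3.142, -0.0, 0.004]
contact_force: [-0.0, 0.3, 0.5]
grip_width: 0.2
finger_force: 0.0
```

Emit:
{"api": "jog_arm", "payload": {
  "targets": [
    {"xyz": [0, -0.015, 0], "spin": 0},
    {"xyz": [0, -0.015, 0], "spin": 0},
    {"xyz": [0, -0.015, 0], "spin": 0},
    {"xyz": [0, -0.015, 0], "spin": 0},
    {"xyz": [0, -0.015, 0], "spin": 0},
    {"xyz": [0, -0.015, 0], "spin": 0},
    {"xyz": [0, -0.015, 0], "spin": 0},
    {"xyz": [0, 0, 0], "spin": 0},
    {"xyz": [0, 0, 0], "spin": 0},
    {"xyz": [0, 0, 0], "spin": 0}
  ]
}}

```text
time: 15.65
tool_pos: [641.2, 120.3, 53.3]
tcp_rot: [3.141, -0.0, 0.004]
contact_force: [-0.1, -0.4, -0.0]
grip_width: 0.4
finger_force: 0.0
```

```bash
python3 - <<'E'
from h import *
say(); im=plate("side"); plate("wrist");plate("top"); cv2.imwrite("pics/s6.png",cv2.resize(im[260:410,100:300],(800,600),interpolation=3))
E
```

```text
t 15.65 tcp [641.2 120.3  53.3] [ 3.141 -0.     0.004] F [-0.1 -0.4 -0. ] w 0.4 ff 0.0
side board rect [[23.2, -18.9], [71.3, 55.3], 54.9] min [ -0.9 -63.8] max [63.   1.3]
wrist board rect [[55.6, -30.6], [82.8, 63.3], 0.2] min [ 14.1 -62.2] max [97.   1.1]
```

View pics/s6.png

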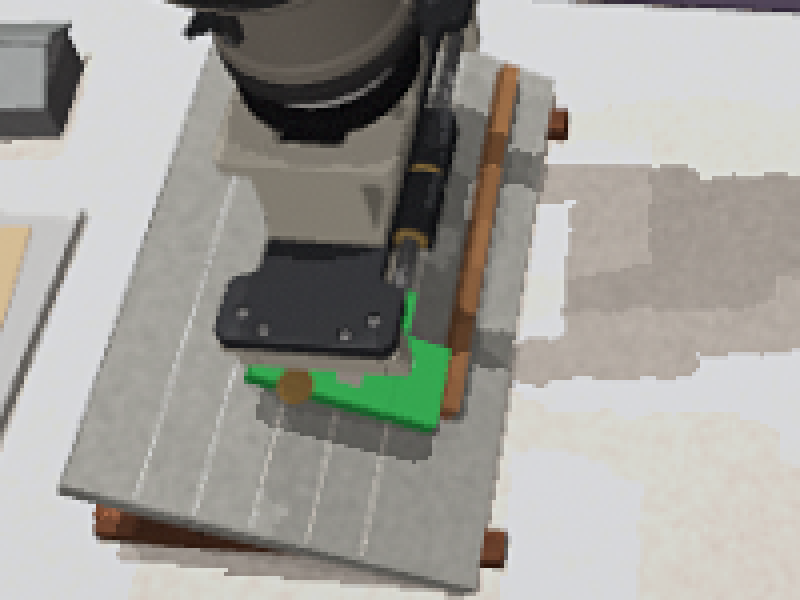

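The plate edge has passed under the brass head at (295,385), the slot mouth is lined up with the pin, and there is no force. Continuing.

Emit:
{"api": "jog_arm", "payload": {
  "targets": [
    {"xyz": [0, -0.02, 0], "spin": 0},
    {"xyz": [0, -0.02, 0], "spin": 0},
    {"xyz": [0, -0.02, 0], "spin": 0},
    {"xyz": [0, -0.02, 0], "spin": 0},
    {"xyz": [0, -0.02, 0], "spin": 0},
    {"xyz": [0, -0.02, 0], "spin": 0},
    {"xyz": [0, -0.02, 0], "spin": 0},
    {"xyz": [0, -0.02, 0], "spin": 0},
    {"xyz": [0, -0.02, 0], "spin": 0},
    {"xyz": [0, -0.02, 0], "spin": 0}
  ]
}}

```text
time: 17.05
tool_pos: [641.1, 136.4, 53.3]
tcp_rot: [3.141, -0.0, 0.004]
contact_force: [-0.1, -0.4, 0.8]
grip_width: 0.4
finger_force: 0.1
```

Emit:
{"api": "jog_arm", "payload": {
  "targets": [
    {"xyz": [0, -0.015, 0], "spin": 0},
    {"xyz": [0, -0.015, 0], "spin": 0},
    {"xyz": [0, -0.015, 0], "spin": 0},
    {"xyz": [0, -0.015, 0], "spin": 0},
    {"xyz": [0, -0.015, 0], "spin": 0},
    {"xyz": [0, -0.015, 0], "spin": 0},
    {"xyz": [0, -0.015, 0], "spin": 0},
    {"xyz": [0, -0.015, 0], "spin": 0},
    {"xyz": [0, 0, 0], "spin": 0},
    {"xyz": [0, 0, 0], "spin": 0}
  ]
}}

```text
time: 18.3
tool_pos: [641.0, 145.9, 53.3]
tcp_rot: [3.142, -0.0, 0.004]
contact_force: [-0.5, -0.8, 0.0]
grip_width: 0.6
finger_force: 0.1
```

```bash
python3 - <<'E'
from h import *
say(); plate("side"); plate("wrist")
E
```

```text
t 18.3 tcp [641.  145.9  53.3] [ 3.142 -0.     0.004] F [-0.5 -0.8  0. ] w 0.6 ff 0.1
side board rect [[24.3, 9.1], [76.0, 56.2], 54.3] min [ -1.9 -37.4] max [65.2 27.2]
wrist board rect [[56.0, -4.9], [80.9, 63.9], 2.7] min [ 14.2 -36.2] max [97.5 28.4]
```

Emit:
{"api": "jog_arm", "payload": {
  "targets": [
    {"xyz": [0, -0.01, 0], "spin": 0},
    {"xyz": [0, -0.01, 0], "spin": 0},
    {"xyz": [0, -0.01, 0], "spin": 0},
    {"xyz": [0, -0.01, 0], "spin": 0},
    {"xyz": [0, -0.01, 0], "spin": 0},
    {"xyz": [0, -0.01, 0], "spin": 0},
    {"xyz": [0, 0, 0], "spin": 0},
    {"xyz": [0, 0, 0], "spin": 0},
    {"xyz": [0, 0, 0], "spin": 0},
    {"xyz": [0, 0, 0], "spin": 0}
  ]
}}

```text
time: 19.65
tool_pos: [641.0, 150.7, 53.3]
tcp_rot: [3.142, 0.0, 0.004]
contact_force: [0.3, -0.3, -0.5]
grip_width: 0.8
finger_force: 0.0
```

```bash
python3 - <<'E'
from h import *
say(); plate("side"); plate("wrist")
E
```

```text
t 19.65 tcp [641.  150.7  53.3] [3.142 0.    0.004] F [ 0.3 -0.3 -0.5] w 0.8 ff 0.0
side board rect [[32.3, -2.3], [68.0, 63.1], 7.1] min [ -4.3 -35. ] max [63.  33.1]
wrist board rect [[57.3, 0.4], [76.5, 65.1], 7.2] min [ 15.5 -31.4] max [99.2 36.2]
```

Emit:
{"api": "jog_arm", "payload": {
  "targets": [
    {"xyz": [0, -0.01, 0], "spin": 0},
    {"xyz": [0, -0.01, 0], "spin": 0},
    {"xyz": [0, -0.01, 0], "spin": 0},
    {"xyz": [0, 0, 0], "spin": 0},
    {"xyz": [0, 0, 0], "spin": 0},
    {"xyz": [0, 0, 0], "spin": 0},
    {"xyz": [0, 0, 0], "spin": 0},
    {"xyz": [0, 0, 0], "spin": 0},
    {"xyz": [0, 0, 0], "spin": 0},
    {"xyz": [0, 0, 0], "spin": 0}
  ]
}}

```text
time: 21.0
tool_pos: [641.0, 153.1, 53.3]
tcp_rot: [3.141, 0.0, 0.004]
contact_force: [-1.1, -1.4, 2.1]
grip_width: 0.5
finger_force: 0.4
```

```bash
python3 - <<'E'
from h import *
say(); im=plate("side"); plate("wrist"); cv2.imwrite("pics/s7.png",cv2.resize(im[290:410,120:280],(800,600),interpolation=3))
E
```

```text
t 21.0 tcp [641.  153.1  53.3] [3.141 0.    0.004] F [-1.1 -1.4  2.1] w 0.5 ff 0.4
side board rect [[22.8, 14.2], [76.3, 56.0], 56.5] min [ -4.6 -33.1] max [63.4 34.7]
wrist board rect [[57.3, 2.3], [76.1, 65.0], 7.4] min [ 15.5 -28.6] max [98.7 38. ]
```

View pics/s7.png

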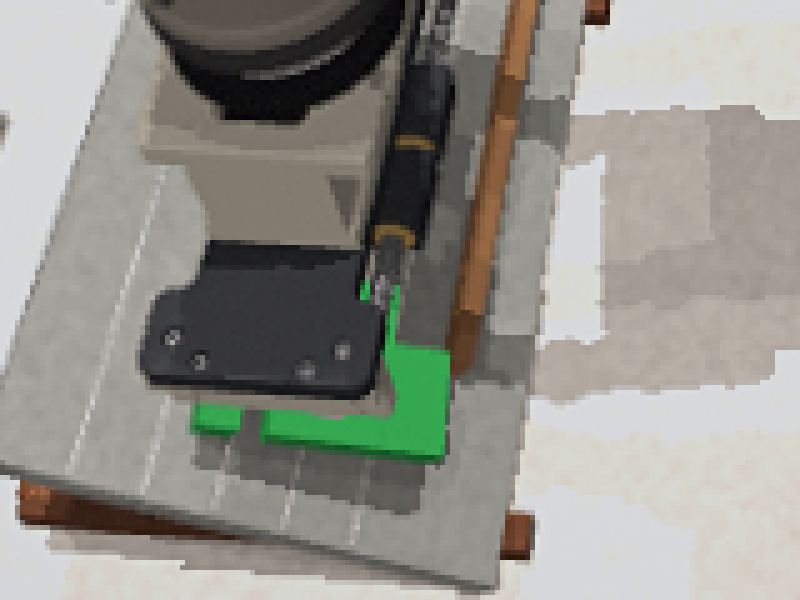

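The foot has come past the ledge end (450,370) and the plate has tipped about 7°, so it rests on the pin. A last small nudge.

Emit:
{"api": "jog_arm", "payload": {
  "targets": [
    {"xyz": [0, -0.008, 0], "spin": 0},
    {"xyz": [0, -0.004, 0], "spin": 0},
    {"xyz": [0, 0, 0], "spin": 0},
    {"xyz": [0, 0, 0], "spin": 0},
    {"xyz": [0, 0, 0], "spin": 0},
    {"xyz": [0, 0, 0], "spin": 0},
    {"xyz": [0, 0, 0], "spin": 0},
    {"xyz": [0, 0, 0], "spin": 0},
    {"xyz": [0, 0, 0], "spin": 0},
    {"xyz": [0, 0, 0], "spin": 0}
  ]
}}

```text
time: 22.35
tool_pos: [641.0, 154.1, 53.3]
tcp_rot: [3.142, -0.0, 0.004]
contact_force: [-1.3, -0.5, 0.2]
grip_width: 0.1
finger_force: 0.5
```

Emit:
{"api": "jog_arm", "payload": {
  "targets": [
    {"xyz": [0, 0.03, 0], "spin": 0},
    {"xyz": [0, 0.1, 0], "spin": 0},
    {"xyz": [0, 0.2, 0], "spin": 0},
    {"xyz": [0, 0.2, -0.3], "spin": 0},
    {"xyz": [0, 0.3, -0.5], "spin": 0},
    {"xyz": [-0.3, 0.4, -0.5], "spin": 0},
    {"xyz": [-0.4, 0.4, 0], "spin": 0},
    {"xyz": [-0.4, 0, 0], "spin": 0},
    {"xyz": [0, 0, 0], "spin": 0},
    {"xyz": [0, 0, 0], "spin": 0}
  ]
}}

```text
time: 23.6
tool_pos: [554.3, 22.8, 157.8]
tcp_rot: [3.141, -0.002, 0.003]
contact_force: [0.1, 0.2, 0.5]
grip_width: 0.5
finger_force: 0.0
```

```bash
python3 - <<'E'
from h import *
say(); im=plate("side"); im2=plate("wrist"); cv2.imwrite("pics/w8r.png",im2)
c=bot.get_calibration("side")
for nm,p in(("pin",[70,0,18]),("ledgeL",[0,-10,14]),("pinneck10",[70,0,10])): print(nm,proj(c,org+BR@p).round(1))
for k in blobs(im[290:410],*G,100):
    k=k+[0,290]; q=cv2.approxPolyDP(k,1.5,True).reshape(-1,2); P=(onplane("side",q,p0=org+BR@[0,0,10],nv=BR[:,2])-org)@BR; print(np.c_[q,P[:,:2].round(1)].tolist())
cv2.imwrite("pics/s8.png",cv2.resize(im[290:410,120:280],(800,600),interpolation=3))
E
```

```text
t 23.6 tcp [554.3  22.8 157.8] [ 3.141e+00 -2.000e-03  3.000e-03] F [0.1 0.2 0.5] w 0.5 ff 0.0
side board rect [[44.3, 1.5], [92.9, 62.4], 5.1] min [ -4.  -31.2] max [91.9 36. ]
wrist board rect [[44.6, 0.6], [93.4, 67.9], 5.2] min [ -3.9 -31.3] max [93.3 36. ]
pin [173.4 355.9]
ledgeL [209.8 361.7]
pinneck10 [171.9 357.4]
[[165.0, 341.0, 89.9, -25.3], [162.0, 348.0, 91.7, -11.3], [158.0, 375.0, 85.8, 36.0], [165.0, 376.0, 73.6, 34.5], [167.0, 374.0, 71.1, 30.4], [168.0, 354.0, 78.4, -3.9], [175.0, 350.0, 68.0, -14.6], [179.0, 357.0, 57.7, -4.3], [174.0, 361.0, 64.8, 5.2], [171.0, 377.0, 63.0, 33.5], [206.0, 383.0, -1.6, 27.8], [209.0, 362.0, 0.2, -10.8], [198.0, 359.0, 22.2, -10.5], [199.0, 348.0, 24.7, -31.2]]
```

View pics/s8.png

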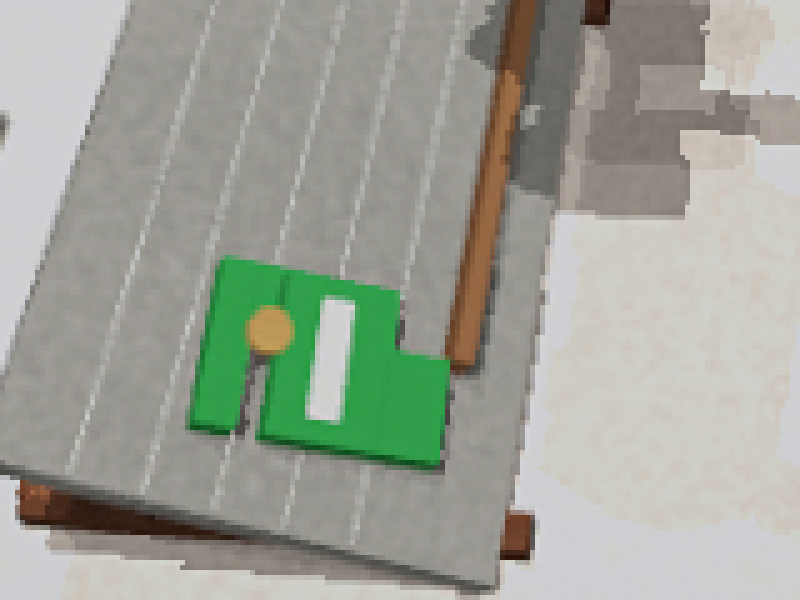

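Tilt is 5°, and the foot corner (450,360) still seems to touch the ledge end. I'll push the lower right side a few mm more to rotate it clear.

Emit:
{"api": "jog_arm", "payload": {
  "targets": [
    {"xyz": [0.36, -0.45, 0], "spin": 0},
    {"xyz": [0.36, -0.45, 0], "spin": 0},
    {"xyz": [0.36, -0.4, 0], "spin": 0},
    {"xyz": [0, 0, 0.5], "spin": 0},
    {"xyz": [0, 0, 0.5], "spin": 0},
    {"xyz": [0, 0, 0.25], "spin": 0},
    {"xyz": [0, 0, 0.05], "spin": 0},
    {"xyz": [0, -0.15, 0], "spin": 0},
    {"xyz": [0, 0, 0], "spin": 0},
    {"xyz": [0, 0, 0], "spin": 0}
  ]
}}

```text
time: 24.95
tool_pos: [640.1, 140.0, 54.4]
tcp_rot: [-3.142, -0.002, 0.004]
contact_force: [0.7, -0.4, 0.3]
grip_width: 0.2
finger_force: 0.0
```

Emit:
{"api": "jog_arm", "payload": {
  "targets": [
    {"xyz": [0, -0.03, 0.012], "spin": 0},
    {"xyz": [0, -0.03, 0], "spin": 0},
    {"xyz": [0, -0.03, 0], "spin": 0},
    {"xyz": [0, -0.03, 0], "spin": 0},
    {"xyz": [0, -0.03, 0], "spin": 0},
    {"xyz": [0, -0.0125, 0], "spin": 0},
    {"xyz": [0, -0.0125, 0], "spin": 0},
    {"xyz": [0, -0.0125, 0], "spin": 0},
    {"xyz": [0, -0.0125, 0], "spin": 0},
    {"xyz": [0, 0, 0], "spin": 0}
  ]
}}

```text
time: 26.2
tool_pos: [639.3, 155.7, 52.3]
tcp_rot: [3.141, 0.0, 0.004]
contact_force: [0.4, -0.9, 0.7]
grip_width: 0.6
finger_force: 0.5
```

```bash
python3 - <<'E'
from h import *
say(); im=plate("side"); im2=plate("wrist")
E
```

```text
t 26.2 tcp [639.3 155.7  52.3] [3.141 0.    0.004] F [ 0.4 -0.9  0.7] w 0.6 ff 0.5
side board rect [[33.3, 14.1], [67.5, 42.0], 0.8] min [-0.6 -7.1] max [66.8 35.6]
wrist board rect [[55.0, 4.1], [84.6, 63.4], 0.6] min [ 12.4 -27.4] max [97.4 36. ]
```

Emit:
{"api": "jog_arm", "payload": {
  "targets": [
    {"xyz": [0, 0.03, 0], "spin": 0},
    {"xyz": [0, 0.1, 0], "spin": 0},
    {"xyz": [0, 0.2, 0], "spin": 0},
    {"xyz": [0, 0.2, -0.3], "spin": 0},
    {"xyz": [0, 0.3, -0.5], "spin": 0},
    {"xyz": [-0.3, 0.4, -0.5], "spin": 0},
    {"xyz": [-0.4, 0.4, 0], "spin": 0},
    {"xyz": [-0.4, 0, 0], "spin": 0},
    {"xyz": [0, 0, 0], "spin": 0},
    {"xyz": [0, 0, 0], "spin": 0}
  ]
}}

```text
time: 27.55
tool_pos: [552.7, 24.3, 156.8]
tcp_rot: [3.141, -0.002, 0.003]
contact_force: [-0.0, 0.5, 0.1]
grip_width: 0.7
finger_force: 0.0
```

```bash
python3 - <<'E'
from h import *
say(); plate("side"); im2=plate("wrist"); im=plate("side"); cv2.imwrite("pics/s9.png",im);cv2.imwrite("pics/w9.png",im2)
for n,I in(("side",im),("wrist",im2)):
  for k in blobs(I,*G,200):
    q=cv2.approxPolyDP(k,1.5,True).reshape(-1,2); P=(onplane(n,q,p0=org+BR@[0,0,10],nv=BR[:,2])-org)@BR
    if -20<P[:,0].mean()<150: print(n,np.c_[q,P[:,:2].round(1)].tolist())
  for k in blobs(I,(0,80,50),(14,255,200),60):
    q=cv2.approxPolyDP(k,1.5,True).reshape(-1,2); P=(onplane(n,q,p0=org+BR@[0,0,14],nv=BR[:,2])-org)@BR
    if -12<P[:,0].mean()<8: print(n,"ledge",P[:,:2].round(1).tolist())
E
```

```text
t 27.55 tcp [552.7  24.3 156.8] [ 3.141e+00 -2.000e-03  3.000e-03] F [-0.   0.5  0.1] w 0.7 ff 0.0
side board rect [[43.2, 3.4], [92.6, 62.8], 0.7] min [ -3.5 -28.3] max [89.4 35.1]
wrist board rect [[43.3, 2.9], [94.1, 67.3], 0.2] min [ -3.8 -30.7] max [90.4 36.6]
side board rect [[43.2, 3.4], [92.6, 62.8], 0.7] min [ -3.5 -28.3] max [89.4 35.1]
side [[166.0, 341.0, 88.1, -25.9], [157.0, 374.0, 87.9, 34.8], [166.0, 375.0, 72.4, 32.4], [170.0, 360.0, 72.2, 5.4], [168.0, 354.0, 78.4, -3.9], [175.0, 350.0, 68.0, -14.6], [178.0, 352.0, 61.7, -12.6], [179.0, 357.0, 57.7, -4.3], [174.0, 361.0, 64.8, 5.2], [171.0, 377.0, 63.0, 33.5], [205.0, 386.0, -0.8, 33.4], [209.0, 364.0, -0.5, -7.1], [203.0, 364.0, 10.8, -4.0], [199.0, 361.0, 19.5, -7.4], [201.0, 351.0, 19.7, -26.7]]
side ledge [[-2.0, -205.0], [3.9, -197.2], [3.4, -8.5], [-3.0, -6.5], [-8.1, -11.7], [-7.4, -201.8]]
wrist [[0.0, 30.0, 89.5, 16.2], [0.0, 57.0, 72.2, 27.2], [17.0, 57.0, 72.0, 15.1], [24.0, 51.0, 75.9, 7.8], [31.0, 51.0, 75.8, 2.8], [37.0, 54.0, 73.7, -0.3], [46.0, 65.0, 66.1, -2.6], [46.0, 72.0, 61.1, 0.1], [39.0, 78.0, 56.8, 7.7], [32.0, 78.0, 56.9, 12.9], [19.0, 67.0, 65.0, 17.8], [6.0, 67.0, 65.2, 27.3], [0.0, 70.0, 63.2, 33.0], [0.0, 78.0, 57.4, 36.8], [45.0, 146.0, -2.8, 35.6], [89.0, 146.0, -3.3, -3.0], [79.0, 125.0, 17.4, -3.9], [103.0, 123.0, 19.0, -24.5], [80.0, 73.0, 60.0, -24.4], [80.0, 69.0, 62.8, -25.7], [84.0, 64.0, 66.3, -30.2], [76.0, 46.0, 78.5, -30.1], [72.0, 43.0, 80.4, -28.3], [73.0, 39.0, 82.9, -30.1], [72.0, 37.0, 84.2, -30.1], [71.0, 40.0, 82.3, -28.5], [65.0, 39.0, 83.0, -24.7], [62.0, 34.0, 86.2, -24.2], [67.0, 28.0, 89.7, -29.3]]
wrist ledge [[1.9, -203.8], [7.8, -202.5], [7.4, -17.9], [-3.6, -7.2], [-9.9, -8.8], [-8.3, -203.8]]
```

The seat point comes out at board (70.2, 0.2), against the pin at (70, 0). The tilt is under 1°, the foot has dropped below the ledge top and lies past its end, and the plate is at rest. Handing in.

```bash
python3 -c "
from plant import bot
print(bot.close_job())"
```

```text
the job is handed in; nothing more can be done
None
```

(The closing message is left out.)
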